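# Hook the second shelf bracket into its slotted upright and lock it

## Robot

A 6-joint arm with a two-finger parallel gripper is mounted at the origin on a cart in front of the work surface, level with it; the furniture and walls round the work are solid. World frame = base frame: x ahead of the robot, y to its left, z up, the work surface at z = 0. Lengths are in m, angles in rad, forces in N, time in s.
With the tool pointing down it reaches from about 0.325 to 0.9 m from the base axis. Payload 6.1 kg.
Tool frame: the origin (TCP) lies at the very end of the fingers, on their centre line; the grasp point (between the pads) lies 19 mm behind it; z points along the fingers, y is the line along which they close (so a half turn about z gives the same grasp; the last joint's range is limited). The gripper opens to 87 mm and grips with 3 to 60 N. Pads are 19 mm wide; open, the fingers measure 117 mm over their backs; the gripper's body (75 mm by 190 mm) begins 51 mm behind the grasp point.
Start: joints at [-1.364, 0.22, 1.526, -0, 1.395, -0.126], TCP at [0.204, -0.591, 0.223] pointing down, gripper open.
Joint ranges: [-2.98, 2.98], [-0.91, 2.08], [0.09, 2.57], [-1.24, 4.39], [0.2, 2.65], [-2.68, 2.68]. Speed limits (rad/s): [2.57, 2.57, 3.01, 3.14, 3.14, 3.14].

## Interface

Orientations are given as a unit quaternion [w, x, y, z].
In Python, from plant import r, eyes, ticket, recognise, landmark_of gives the robot as it stands.
- The arm moves only by the tool step_arm, never from a script. Its argument "motion" is a list of rows, each an object of numbers: "dx", "dy", "dz": the shift along the world's x, y, z in units of 0.4 m (1.0 is 0.4 m); "ax", "ay", "az": the turn, a rotation vector about the world's x, y, z in units of 360 degrees (1.0 is 360 degrees). In form: [{"dx": .., "dy": .., "dz": .., "ax": .., "ay": .., "az": ..}, ...]. A call has 1 to 20 rows; each row is the pose to reach, as a shift and turn from the pose commanded when the call began, turning the shorter way round; what a row does not reach only later rows make up. A row lasts 1/8 s, in which the tool goes at most 62.5 mm and 10.7 degrees, less where a joint would pass 70% of its speed; a pose out of reach is approached as far as the arm can. A call with a number of a shift or a turn outside -1 to 1 is refused whole. A call with a gripper value outside its range is refused whole. "claw" is the opening, from -1 (shut) to 1 (fully open), set as the call begins (left out, the last holds). The fingers move at their own pace and stop on an object; "newtons" is the grip in N (left out, the last holds). Time passes only in rows, so rows that repeat a pose let the fingers close. It gives the time, the measured TCP pose, the force, the opening and the grip force at its end, in the units of the state.
- r.get_state(): the state, without advancing time (a new reading comes with each control period).
- eyes.snapshot(name): name is "side" or "top"; returns the picture (384x512x3 uint8, blue, green, red); there is no depth.
- eyes.camera_params(name): a dict with "K" (3x3 intrinsics, pixels), "k1" (the pictures are not rectified: a ray, as slopes to the right and down, at radius r is drawn at 1 + k1 r^2 times it, then the intrinsics apply), "cam_to_world" (4x4, takes a point from camera to world coordinates). Camera axes: x right, y up, looking along -z (the intrinsics and any distortion apply to the point x, -y, -z); pixel columns grow to the right and rows downward; lengths in m; the calibration is good to about 2 mm. A picture is of the moment at which its call begins. camera_params takes no time and is no camera call.
- ticket.hand_in(): hands the job in; it is judged then, once.
Trained networks look in the newest picture that a camera, given by its name, has taken for a name from the list of things; names that differ only in an ending like _2 or _b are one class to them, and where a whole thing is asked for, a point or a joint stands for the part that bears it (a point fixed in the world has none). Each returns a list of dicts, best first, with "p" (0 to 1); they miss things now and then, are a little off and sometimes report something else, mostly with a low value. They report only what shows in the picture. A call takes as long as a camera call. They do not tell look-alikes from the thing itself.
- recognise(camera, target): "centre" ([row, column] as shares, 0 to 1, of the picture: columns of its width, rows of its height, amid what is visible of it).
- landmark_of(camera, target): "centre" ([row, column] as shares, 0 to 1, of the picture: columns of its width, rows of its height: a listed point, or the origin of a listed thing).
The state is a dict: "time_s": time; "q": joint angles; "joint_vel": joint speeds; "joint_efforts": joint torques, N m; "tcp_pos": TCP position; "orientation": TCP orientation; "contact_force": force on the tool from outside, world axes, zero at the start; "ft_torque": the same for the moment, N m; "opening": finger opening in m; "finger_force": force on a finger pad.
Only numpy, scipy, OpenCV 4.12 (cv2) and the standard library are available. Lean on these libraries where they do the work, as an engineer would, in place of code of your own. Each camera call takes 0.05 s, during which the arm holds its last target. There are 200 camera calls.

## Task

One upright of the small shelf stand already carries its bracket. Hook the claws of the loose bracket into the slots of the other, empty upright, then press it down, firmly but without forcing it, until it sits fully home and both spring plungers of the lock have snapped in over its studs, just like its neighbour. Leave it there level and let go; leave the other things on the table where they lie.

Things in the scene. Friction and masses are not known exactly. Their poses are not given: they have to be found in the camera images.
- bracket: Loose grey metal shelf bracket standing on its underside, 0.2 to 0.42 kg. Origin: middle of the lower edge of its flat back face; +x points out of the back face as the claws do, z up. Arm 24 mm wide, 36 high, x=0 to -99, then a 50 mm high end lip to x=-105. Back plate x=-6 to 0, 44 wide, z=8 to 40. Lock studs: 5 mm pins, standing 5 mm out of both arm sides at x=-22, z=6.
- grip (a point): Point inside the arm, 60 mm in front of the back face, 27 mm above the underside: a good place to grip across the 24 mm arm from above. Fingertips that stay above the bracket's underside and more than 45 mm from the back face clear the lock.
- claws (a point): Point midway between the two claws, at z=3 of the bracket (lowest point of the claws), x=14 (their far end). Claws at y=+-14, 8 mm wide: each a tongue (x=0 to 14, z=26 to 34) with a lip hanging from it (x=7 to 14, z=3 to 34). The 7 mm gap between back face and lip takes the 5 mm sheet of the upright.
- press_pad (a point): Point on the bracket's flat top, 36 mm above its underside and 20 mm in front of its back face, right above the lock: for pressing straight down. Keep hold of the bracket (firm grip) until the lock has caught: let go before, it can tip out of the slots, nose down. Pressing hard far out on the arm tilts it and jams the claws.
- upright_free: The empty slotted upright, sheet steel, fixed on the stand's 20 mm board. Origin: on its front face, mid width, at table height; +x points through the sheet, so a hooked bracket has this frame's orientation. Sheet x=0 to 5, 60 mm wide, top at z=162. Fit: bracket underside at z=115 (+-2), push along +x until the back face meets the sheet, then down. It bears 30 N from the bracket; touch slowly.
- slots (a point): Point on the front face of the empty upright midway between its two slots, at the height of their lower edges (z=115 of the upright). The slots lie side by side at y=+-14, are 12 mm wide and 37 mm high (z=115 to 152) and go right through the sheet.
- ledge_mid (a point): Point on the front face of the empty upright, z=94.5: middle of the range for the top of the lock's rigid stop ledge (x=-34 to 0, y=+-34), on which the bracket's underside lands. The lock is clamped at an unmeasured height, ledge at z=90.5 to 98.5: feel for it. Its side cheeks (x=-32 to -12, y beyond +-21) rise 20.5 mm over the ledge.
- plunger_l (a joint): Sideways spring plunger in the lock's +y cheek, m. Cone nose, flat underside 10 mm over the ledge, top 18 mm. 0: sprung in; about 0.003 while a stud pushes it aside; 0 again once snapped over the stud, 1 to 2 mm before the ledge. The studs meet the plungers 3 to 12 mm below the hooking height; about 5 to 13 N down on the bracket drives both aside.
- plunger_r (a joint): The same at the lock's -y side.
- upright_full: The other upright, 180 mm to one side of the empty one (either side), same make and frame, with an identical bracket already locked in place. Fixed.
- sanding_block: Bystander: grey block 63 x 105 x 36 mm on the table, origin at the centre of its underside. Not to be shifted.
- tape_measure: Bystander: tape measure 38 x 77 x 63 mm on the table, origin at the centre of its underside. Not to be shifted.
Not all that is in view belongs to the job. Leave any red look-alike of the bracket alone.

How it is judged:
On the way:
1. the claws are through the slots of the empty upright (x of bracket in the frame of upright_free between -0.005 and 0.004 m and y of bracket in the frame of upright_free between -0.005 and 0.005 m and z of bracket in the frame of upright_free between 0.086 and 0.121 m), for 0.1 s.
At the end, for the whole second after the job is handed in: Bracket in the empty upright: back face within 5 mm of its face, centred within 5 mm, underside at z 86 to 101 mm of the upright, level within 0.12 rad, both plungers sprung in (under 0.8 mm), at rest (x of bracket in the frame of upright_free between -0.005 and 0.004 m and y of bracket in the frame of upright_free between -0.005 and 0.005 m and z of bracket in the frame of upright_free between 0.086 and 0.101 m and angle between bracket's own z axis and vertical below 0.12 rad and value of joint each of plunger_l, plunger_r below 0.0008 m and linear speed of bracket below 0.02 m/s); the robot touches nothing.
It fails at once if the bracket is pushed against the empty upright or its lock with more than 30 N (contact force between bracket and upright_free above 30 N).
It fails at once if the sanding block or the tape measure is shifted by more than 30 mm (distance of any of sanding_block, tape_measure from where it was at the start of the episode above 0.03 m).
It also fails if it takes over 45 s, if anything falls off the work surface, if the arm or the gripper's body presses on something with over 40 N, if the wrist force passes 120 N, or if a joint passes its speed limit or range.

## Working session

There is one attempt and no reset: what is moved stays moved. The work goes in short steps, Python scripts to look and compute and a tool call to move; the robot and the scene stay as the last step left them, time stands still between calls to the robot, and variables do not carry over. Pictures are saved under pics/ and viewed, at most 10 in all, crops included, and the job is handed in when it is done.

Besides the shell and the picture viewer there is one more tool, called as name(argument=value, ...), one argument or row to a line, values as JSON. step_arm: Moves the arm, as the interface text tells. Shifts and turns lie within -1 to 1; 1 stands for 0.4 m of shift or 360 degrees of turn. Its arguments: {"type":"object","properties":{"motion":{"type":"array","items":{"type":"object","properties":{"dx":{"type":"number","minimum":-1,"maximum":1},"dy":{"type":"number","minimum":-1,"maximum":1},"dz":{"type":"number","minimum":-1,"maximum":1},"ax":{"type":"number","minimum":-1,"maximum":1},"ay":{"type":"number","minimum":-1,"maximum":1},"az":{"type":"number","minimum":-1,"maximum":1}}}},"claw":{"type":"number"},"newtons":{"type":"number"}},"required":["motion"]}

```bash
mkdir -p pics; cat > h.py <<'E'
import numpy as np, cv2
from plant import r, eyes, ticket, recognise, landmark_of
def ray(cam,c):
    P=eyes.camera_params(cam);K=np.array(P["K"]);T=np.array(P["cam_to_world"])
    u=c[1]*512;v=c[0]*384
    xy=cv2.undistortPoints(np.array([[[u,v]]],float),K,np.array([P["k1"],0,0,0,0]))[0,0]
    d=T[:3,:3]@np.array([xy[0],-xy[1],-1]);return T[:3,3],d/np.linalg.norm(d)
def atz(cam,c,z):
    o,d=ray(cam,c);return o+d*(z-o[2])/d[2]
def tri(c1,c2):
    (o1,d1),(o2,d2)=ray("top",c1),ray("side",c2)
    A=np.stack([d1,-d2],1);s=np.linalg.lstsq(A,o2-o1,rcond=None)[0]
    p,q=o1+s[0]*d1,o2+s[1]*d2;return (p+q)/2,np.linalg.norm(p-q)
E
python3 - <<'E'
from h import *
np.set_printoptions(precision=4,suppress=True)
for c in("top","side"):
    cv2.imwrite(f"pics/{c}0.png",eyes.snapshot(c)); P=eyes.camera_params(c);print(c,P["k1"],np.array(P["cam_to_world"]))
    for t in("bracket","grip","claws","press_pad","upright_free","slots","ledge_mid","upright_full","sanding_block","tape_measure"):
        print(t,[(np.round(np.array(d["centre"])*[384,512],1).tolist(),round(d["p"],2)) for d in landmark_of(c,t)[:4]])
E
```

```text
top -0.007406694656247355 [[ 0.0012  0.9881 -0.1535  0.3669]
 [-0.9999  0.0037  0.016  -0.0877]
 [ 0.0164  0.1535  0.988   1.1991]
 [ 0.      0.      0.      1.    ]]
bracket [([205.0, 201.8], 0.87), ([195.0, 251.7], 0.84)]
grip [([229.9, 202.0], 0.7), ([211.1, 263.6], 0.59)]
claws [([200.0, 200.1], 0.72)]
press_pad [([197.4, 256.7], 0.8), ([211.4, 200.8], 0.71)]
upright_free [([140.7, 181.8], 0.65)]
slots [([125.1, 171.4], 0.75)]
ledge_mid [([130.3, 172.0], 0.59)]
upright_full [([149.5, 241.7], 0.75)]
sanding_block [([236.4, 146.1], 0.73)]
tape_measure [([243.5, 338.1], 0.91)]
side 0.0073236177247884855 [[-0.999   0.038  -0.0249  0.5117]
 [-0.043  -0.6111  0.7904  0.7822]
 [ 0.0148  0.7906  0.6121  0.7691]
 [ 0.      0.      0.      1.    ]]
bracket [([218.6, 258.4], 0.91), ([256.7, 271.4], 0.86)]
grip [([207.8, 277.4], 0.92), ([245.2, 291.8], 0.82)]
claws [([252.9, 263.7], 0.86), ([219.2, 253.3], 0.79)]
press_pad [([205.1, 266.9], 0.7), ([244.4, 284.3], 0.68)]
upright_free [([272.1, 189.9], 0.79)]
slots [([235.9, 180.5], 0.56)]
ledge_mid [([240.4, 182.0], 0.89), ([254.9, 266.1], 0.58)]
upright_full [([219.9, 208.0], 0.63)]
sanding_block [([307.4, 311.4], 0.61)]
tape_measure [([167.6, 307.4], 0.7)]
```

View pics/top0.png

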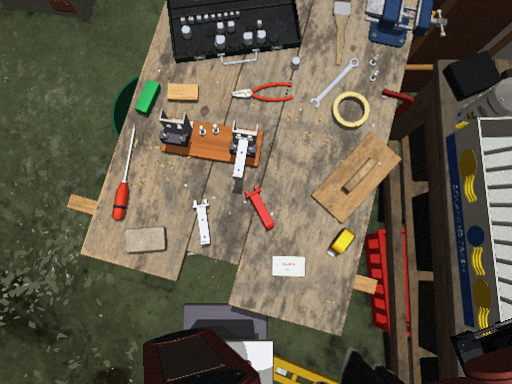

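View pics/side0.png

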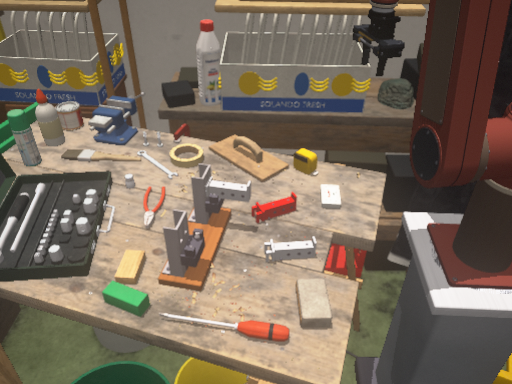

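The top view shows the loose grey bracket at (row 200–243, col 197–210), claws pointing up (away from the robot). The red look-alike is at (207, 260). The empty upright is at (128, 175) and the full one at (140, 243). In the side view the loose bracket is at (250, 290), the empty upright at (240, 180) and the red one at (207, 275).

```bash
python3 - <<'E'
from h import *
np.set_printoptions(precision=4,suppress=True)
S=np.array([384,512])
f=lambda a,b:tri(np.array(a)/S,np.array(b)/S)
for n,a,b in [("bracket",(205,201.8),(256.7,271.4)),("grip",(229.9,202),(245.2,291.8)),("claws",(200,200.1),(252.9,263.7)),("pad",(211.4,200.8),(244.4,284.3)),
 ("upfree",(140.7,181.8),(272.1,189.9)),("slots",(125.1,171.4),(235.9,180.5)),("ledge",(130.3,172),(240.4,182)),("upfull",(149.5,241.7),(219.9,208))]: print(n,*f(a,b))
for n,a,z in [("bracket",(205,201.8),0),("grip",(229.9,202),.027),("claws",(200,200.1),.003),("pad",(211.4,200.8),.036),("upfree",(140.7,181.8),0),("slots",(125.1,171.4),.115),("ledge",(130.3,172),.0945),("upfull",(149.5,241.7),0),("sand",(236.4,146.1),0)]: print("top",n,atz("top",np.array(a)/S,z))
for n,a,z in [("bracket",(256.7,271.4),0),("grip",(245.2,291.8),.027),("claws",(252.9,263.7),.003),("pad",(244.4,284.3),.036),("upfree",(272.1,189.9),0),("slots",(235.9,180.5),.115),("ledge",(240.4,182),.0945),("upfull",(219.9,208),0)]: print("side",n,atz("side",np.array(a)/S,z))
t=cv2.imread("pics/top0.png");s=cv2.imread("pics/side0.png")
a=cv2.resize(t[100:260,130:290],(600,600),interpolation=3);cv2.imwrite("pics/tz.png",a)
b=cv2.resize(s[160:300,150:330],(800,600),interpolation=3);cv2.imwrite("pics/sz.png",b)
E
```

```text
bracket [0.5042 0.0335 0.0021] 0.007575680895422997
grip [0.4459 0.0272 0.0345] 0.015560299440321149
claws [0.5195 0.0366 0.0161] 0.0007961399286226749
pad [0.4789 0.0321 0.0439] 0.014503093921299497
upfree [0.6876 0.0925 0.0008] 0.002067069104461914
slots [0.696  0.1015 0.1221] 0.0010403914786375553
ledge [0.6903 0.1021 0.1086] 0.006386772882916676
upfull [ 0.6638 -0.0752  0.0138] 0.0052916388018270834
top bracket [0.5082 0.0333 0.    ]
top grip [0.4386 0.0288 0.027 ]
top claws [0.5216 0.0379 0.003 ]
top pad [0.4869 0.032  0.036 ]
top upfree [0.6889 0.0926 0.    ]
top slots [0.6987 0.1028 0.115 ]
top ledge [0.6911 0.1044 0.0945]
top upfull [ 0.6645 -0.0749  0.    ]
top sand [0.4224 0.1819 0.    ]
side bracket [ 0.5004  0.0324 -0.    ]
side grip [0.453  0.0181 0.027 ]
side claws [0.5192 0.0237 0.003 ]
side pad [0.4713 0.0257 0.036 ]
side upfree [0.6868 0.092  0.    ]
side slots [0.6975 0.0942 0.115 ]
side ledge [0.6975 0.0866 0.0945]
side upfull [ 0.6694 -0.0916  0.    ]
```

View pics/tz.png

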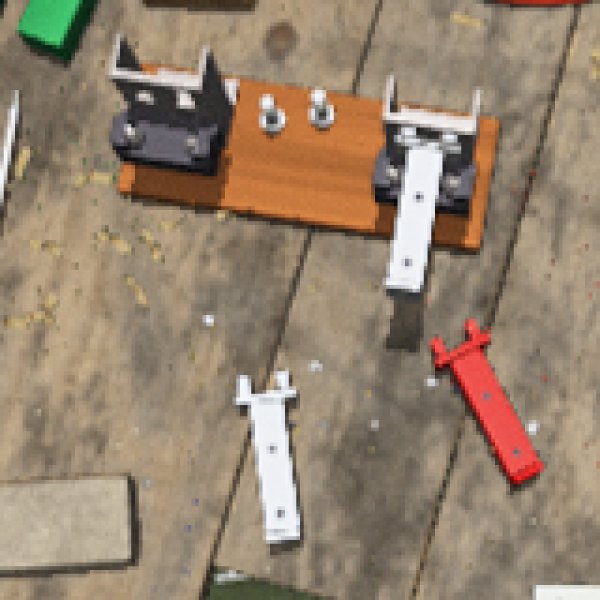

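View pics/sz.png

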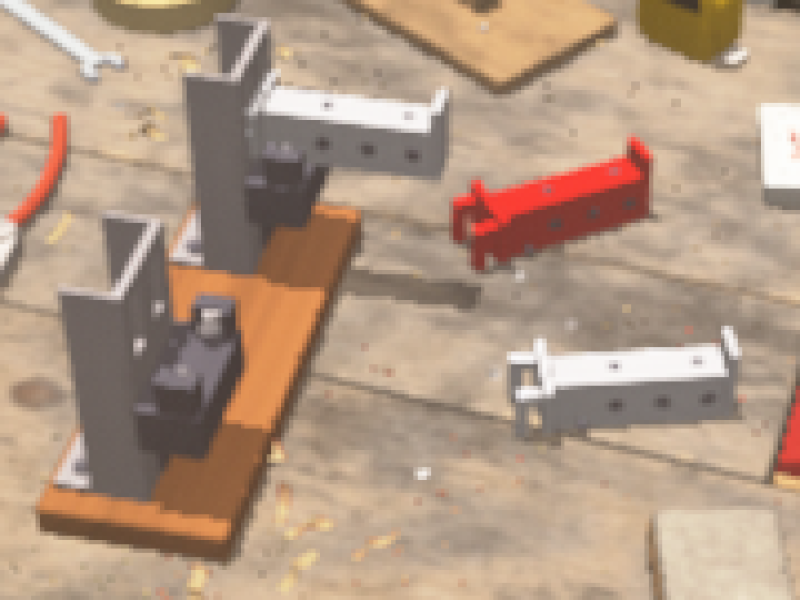

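The zoomed top crop shows the free sheet's top edge from about (112, 74) to (207, 87) and the full one's from (386, 117) to (478, 130). The loose bracket's claw tips are at (245, 377) and (283, 373), and its end lip is at (267–299, 540).

```bash
python3 - <<'E'
from h import *
np.set_printoptions(precision=4,suppress=True)
S=np.array([384,512])
g=lambda u,v,z:atz("top",np.array([100+v/3.75,130+u/3.75])/S,z)
s=lambda u,v,z:atz("side",np.array([160+v/(600/140),150+u/(800/180)])/S,z)
print("claw",g(245,377,.034),g(283,373,.034)); print("lip",g(267,540,.05),g(299,540,.05)); print("plate",g(238,402,.04),g(298,400,.04))
print("free",g(112,76,.162),g(207,88,.162)); print("full",g(386,119,.162),g(478,131,.162))
print("side free",s(62,292,.162),s(130,298,.162)); print("side full",s(187,78,.162),s(240,80,.162))
print("sidebr lip",s(727,330,.05),s(738,355,.05),"arm bottom end",s(738,418,0.),"plate top",s(540,340,.04),s(552,382,.04))
for c in("top","side"):
    eyes.snapshot(c)
    for t in("grip","slots","upright_free","upright_full","bracket","plunger_l","plunger_r"):
        print(c,t,[(np.round(np.array(d["centre"])*S,1).tolist(),round(d["p"],2)) for d in recognise(c,t)[:4]])
print(r.get_state())
E
```

```text
claw [0.5161 0.0473 0.034 ] [0.5191 0.0204 0.034 ]
lip [0.4008 0.0279 0.05  ] [0.4009 0.0059 0.05  ]
plate [0.4976 0.0512 0.04  ] [0.4991 0.009  0.04  ]
free [0.6964 0.1229 0.162 ] [0.6887 0.0611 0.162 ]
full [ 0.6685 -0.0551  0.162 ] [ 0.6609 -0.1148  0.162 ]
side free [0.7216 0.1229 0.162 ] [0.69   0.1252 0.162 ]
side full [ 0.6926 -0.0523  0.162 ] [ 0.6647 -0.0522  0.162 ]
sidebr lip [0.403  0.0112 0.05  ] [0.3983 0.0306 0.05  ] arm bottom end [0.3935 0.029  0.    ] plate top [0.5019 0.0144 0.04  ] [0.495  0.0468 0.04  ]
top grip [([217.8, 202.4], 0.84), ([206.2, 262.4], 0.72), ([146.1, 238.5], 0.68)]
top slots [([127.6, 174.2], 0.9)]
top upright_free [([129.7, 174.7], 0.83), ([237.2, 143.4], 0.58), ([219.2, 201.6], 0.32)]
top upright_full [([147.9, 240.2], 0.69)]
top bracket [([208.1, 257.2], 0.83), ([221.3, 203.9], 0.82)]
top plunger_l [([146.5, 240.9], 0.36)]
top plunger_r [([146.5, 240.9], 0.36)]
side grip [([248.5, 287.9], 0.77), ([210.1, 273.7], 0.58), ([244.9, 180.1], 0.21)]
side slots [([248.7, 180.4], 0.94)]
side upright_free [([245.7, 180.5], 0.77)]
side upright_full []
side bracket [([210.6, 273.1], 0.7), ([248.9, 288.0], 0.69)]
side plunger_l []
side plunger_r []
{'time_s': 1.9, 'q': array([-1.3641,  0.2204,  1.5265, -0.    ,  1.3947, -0.1261]), 'joint_vel': array([-0.0002,  0.0014, -0.0003,  0.0018,  0.0009, -0.0009]), 'joint_efforts': array([ -0.0001, -49.4548, -38.7701,   0.0699,   0.0468,  -0.    ]), 'tcp_pos': array([ 0.2042, -0.5907,  0.2225]), 'orientation': array([-0.    ,  0.9862,  0.1656, -0.    ]), 'contact_force': array([ 0.2545, -0.0437,  0.6727]), 'ft_torque': array([-0.0018,  0.0187,  0.01  ]), 'finger_force': 0.0, 'opening': 0.08704399513511633}
```

step_arm(
  motion=[
    {"dx": 0.6, "dy": 0.8, "az": -0.03},
    {"dx": 0.6, "dy": 0.8, "az": -0.03},
    {"dx": 0.6, "dy": 0.8, "az": -0.03},
    {"dx": 0.6, "dy": 0.8, "az": -0.03},
    {"dx": 0.6, "dy": 0.8, "az": -0.03},
    {"dx": 0.6, "dy": 0.8, "az": -0.03},
    {"dx": 0.6, "dy": 0.8, "az": -0.03},
    {"dx": 0.6, "dy": 0.8, "az": -0.03},
  ],
  claw=1,
  newtons=50,
)

```text
invalid input at $.motion[0]: expected keys dx, dy, dz, ax, ay, az
```

step_arm(
  motion=[
    {"dy": 0.73},
    {"dy": 0.73},
    {"dy": 0.73},
    {"dy": 0.73},
    {"dy": 0.73},
    {"dy": 0.73, "dz": -0.15},
    {"dy": 0.73, "dz": -0.3},
    {"dy": 0.73, "dz": -0.3},
  ],
)

```text
invalid input at $.motion[0]: expected keys dx, dy, dz, ax, ay, az
```

step_arm(
  motion=[
    {"dx": 0.6, "dy": 0.8, "dz": 0, "ax": 0, "ay": 0, "az": -0.03},
    {"dx": 0.6, "dy": 0.8, "dz": 0, "ax": 0, "ay": 0, "az": -0.03},
    {"dx": 0.6, "dy": 0.8, "dz": 0, "ax": 0, "ay": 0, "az": -0.03},
    {"dx": 0.6, "dy": 0.8, "dz": 0, "ax": 0, "ay": 0, "az": -0.03},
    {"dx": 0.6, "dy": 0.8, "dz": 0, "ax": 0, "ay": 0, "az": -0.03},
    {"dx": 0.6, "dy": 0.8, "dz": 0, "ax": 0, "ay": 0, "az": -0.03},
    {"dx": 0.6, "dy": 0.8, "dz": 0, "ax": 0, "ay": 0, "az": -0.03},
    {"dx": 0.6, "dy": 0.8, "dz": 0, "ax": 0, "ay": 0, "az": -0.03},
  ],
  claw=1,
  newtons=50,
)

```text
time_s: 2.9
tcp_pos: [0.4451, -0.2692, 0.2227]
orientation: [0.0, 0.997, 0.074, 0.0]
contact_force: [-0.3, 0.5, -0.2]
opening: 0.0872
finger_force: 0.0
```

step_arm(
  motion=[
    {"dx": 0, "dy": 0.73, "dz": 0, "ax": 0, "ay": 0, "az": 0},
    {"dx": 0, "dy": 0.73, "dz": 0, "ax": 0, "ay": 0, "az": 0},
    {"dx": 0, "dy": 0.73, "dz": 0, "ax": 0, "ay": 0, "az": 0},
    {"dx": 0, "dy": 0.73, "dz": 0, "ax": 0, "ay": 0, "az": 0},
    {"dx": 0, "dy": 0.73, "dz": 0, "ax": 0, "ay": 0, "az": 0},
    {"dx": 0, "dy": 0.73, "dz": -0.15, "ax": 0, "ay": 0, "az": 0},
    {"dx": 0, "dy": 0.73, "dz": -0.3, "ax": 0, "ay": 0, "az": 0},
    {"dx": 0, "dy": 0.73, "dz": -0.3, "ax": 0, "ay": 0, "az": 0},
  ],
)

```text
time_s: 3.9
tcp_pos: [0.4397, 0.0209, 0.0982]
orientation: [-0.001, 0.997, 0.072, -0.005]
contact_force: [-0.6, 0.2, -0.6]
opening: 0.0867
finger_force: 0.0
```

step_arm(
  motion=[
    {"dx": 0, "dy": 0, "dz": -0.12, "ax": 0, "ay": 0, "az": 0},
    {"dx": 0, "dy": 0, "dz": -0.2, "ax": 0, "ay": 0, "az": 0},
    {"dx": 0, "dy": 0, "dz": -0.236, "ax": 0, "ay": 0, "az": 0},
    {"dx": 0, "dy": 0, "dz": -0.236, "ax": 0, "ay": 0, "az": 0},
    {"dx": 0, "dy": 0, "dz": -0.236, "ax": 0, "ay": 0, "az": 0},
  ],
)

```text
time_s: 4.53
tcp_pos: [0.446, 0.0209, 0.0101]
orientation: [0.0, 0.997, 0.072, 0.002]
contact_force: [-0.5, -0.0, 0.3]
opening: 0.087
finger_force: 0.0
```

step_arm(
  motion=[
    {"dx": 0, "dy": 0, "dz": 0, "ax": 0, "ay": 0, "az": 0},
    {"dx": 0, "dy": 0, "dz": 0, "ax": 0, "ay": 0, "az": 0},
    {"dx": 0, "dy": 0, "dz": 0, "ax": 0, "ay": 0, "az": 0},
    {"dx": 0, "dy": 0, "dz": 0, "ax": 0, "ay": 0, "az": 0},
    {"dx": 0, "dy": 0, "dz": 0, "ax": 0, "ay": 0, "az": 0},
    {"dx": 0, "dy": 0, "dz": 0, "ax": 0, "ay": 0, "az": 0},
  ],
  claw=-1,
  newtons=50,
)

```text
time_s: 5.28
tcp_pos: [0.4441, 0.0213, 0.0081]
orientation: [-0.0, 0.997, 0.072, -0.0]
contact_force: [-0.2, -0.4, -0.4]
opening: 0.035
finger_force: 0.0
```

step_arm(
  motion=[
    {"dx": 0, "dy": 0, "dz": 0, "ax": 0, "ay": 0, "az": 0},
    {"dx": 0, "dy": 0, "dz": 0, "ax": 0, "ay": 0, "az": 0},
    {"dx": 0, "dy": 0, "dz": 0, "ax": 0, "ay": 0, "az": 0},
    {"dx": 0, "dy": 0, "dz": 0, "ax": 0, "ay": 0, "az": 0},
    {"dx": 0, "dy": 0, "dz": 0.1, "ax": 0, "ay": 0, "az": 0},
    {"dx": 0, "dy": 0, "dz": 0.2, "ax": 0, "ay": 0, "az": 0},
    {"dx": 0, "dy": 0, "dz": 0.287, "ax": 0, "ay": 0, "az": -0.012},
    {"dx": 0.1, "dy": 0.06, "dz": 0.287, "ax": 0, "ay": 0, "az": -0.024},
    {"dx": 0.2, "dy": 0.12, "dz": 0.287, "ax": 0, "ay": 0, "az": -0.036},
    {"dx": 0.3, "dy": 0.18, "dz": 0.287, "ax": 0, "ay": 0, "az": -0.048},
    {"dx": 0.36, "dy": 0.217, "dz": 0.287, "ax": 0, "ay": 0, "az": -0.048},
    {"dx": 0.36, "dy": 0.217, "dz": 0.287, "ax": 0, "ay": 0, "az": -0.048},
    {"dx": 0.36, "dy": 0.217, "dz": 0.287, "ax": 0, "ay": 0, "az": -0.048},
  ],
  claw=-1,
  newtons=60,
)

```text
time_s: 6.9
tcp_pos: [0.587, 0.1076, 0.1218]
orientation: [0.0, 0.997, -0.078, -0.001]
contact_force: [-0.7, 0.5, -2.5]
opening: 0.0234
finger_force: 59.9
```

```bash
python3 - <<'E'
from h import *
np.set_printoptions(precision=4,suppress=True)
S=np.array([384,512])
t=eyes.snapshot("top");
D={}
for c,ts in(("top",("bracket","claws","slots","press_pad")),("side",("claws","slots","bracket","press_pad"))):
    im=eyes.snapshot(c); D[c]=im
    for n in ts: print(c,n,[(np.round(np.array(d["centre"])*S,1).tolist(),round(d["p"],2)) for d in landmark_of(c,n)[:4]])
a=cv2.resize(D["top"][100:190,140:260],(800,600),interpolation=2)
b=cv2.resize(D["side"][190:280,150:270],(800,600),interpolation=2)
cv2.imwrite("pics/t1.png",a);cv2.imwrite("pics/s1.png",b)
s=r.get_state();print(s["tcp_pos"],s["contact_force"],s["opening"],s["finger_force"],s["time_s"])
E
```

```text
top bracket [([195.1, 253.3], 0.6), ([142.2, 174.2], 0.45)]
top claws [([188.4, 252.9], 0.7), ([146.8, 243.8], 0.61)]
top slots [([126.5, 172.9], 0.76)]
top press_pad [([197.8, 255.3], 0.56), ([147.3, 168.8], 0.47)]
side claws [([234.2, 194.9], 0.91), ([218.9, 253.9], 0.85)]
side slots []
side bracket [([219.7, 258.7], 0.87), ([238.8, 202.7], 0.58)]
side press_pad [([205.4, 268.2], 0.59)]
[0.5882 0.108  0.1231] [-0.0914 -0.4121 -2.7217] 0.023858110002602195 59.893178483471274 7.45
```

View pics/t1.png

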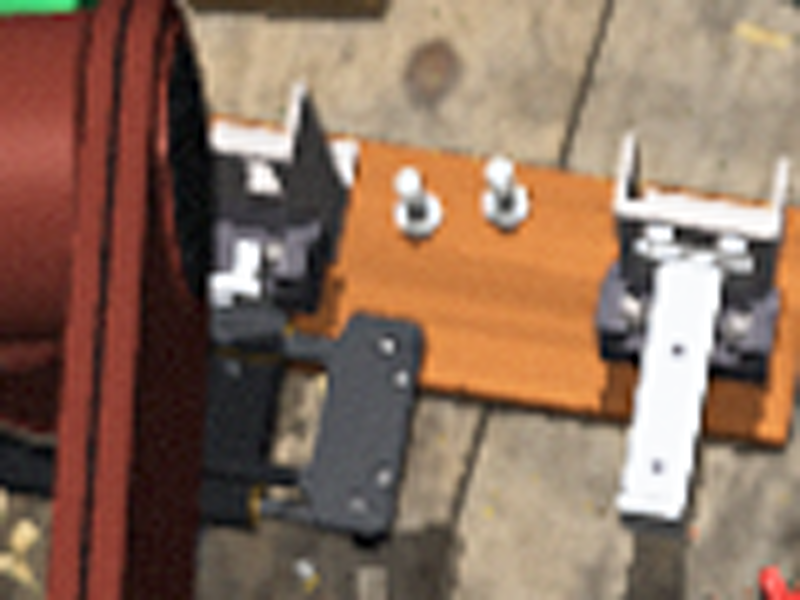

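View pics/s1.png

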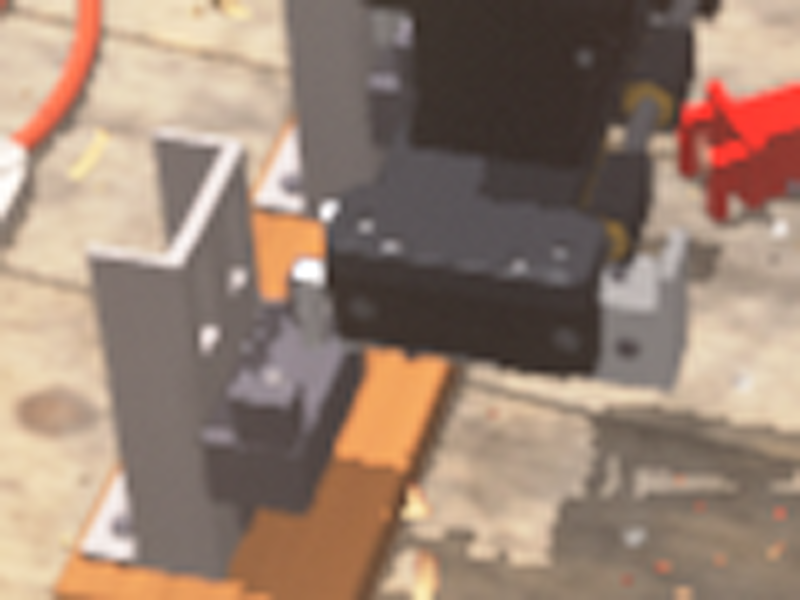

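The held bracket points at the empty upright. In the side crop the claws are at (307, 268) and (328, 210), heading for slots at (208, 338) and (238, 278). In the top crop the right claw is at (240, 260). I'll compare this with a projected model.

```bash
cat >> h.py <<'E'
def proj(cam,p):
    P=eyes.camera_params(cam);K=np.array(P["K"]);T=np.array(P["cam_to_world"])
    c=T[:3,:3].T@(np.asarray(p)-T[:3,3]);x,y=c[0]/-c[2],-c[1]/-c[2]
    k=1+P["k1"]*(x*x+y*y);return np.array([K[0,0]*x*k+K[0,2],K[1,1]*y*k+K[1,2]])
def fr(o,yaw,p):
    c,s=np.cos(yaw),np.sin(yaw);return np.array(o)+np.array([[c,-s,0],[s,c,0],[0,0,1]])@np.array(p)
E
python3 - <<'E'
from h import *
np.set_printoptions(precision=1,suppress=True)
off={"top":(140,100),"side":(150,190)}
def show(lbl,o,yaw,p):
    print(lbl,*[ (c,(proj(c,fr(o,yaw,p))-off[c])*6.667) for c in off])
O=[.689,.0925,0];yw=-.156
for y in(30,-30): show(f"sheet top front {y}",O,yw,[0,y/1e3,.162]); show(" back",O,yw,[.005,y/1e3,.162])
for y in(14,-14):
    for z in(115,152): show(f"slot {y} {z}",O,yw,[0,y/1e3,z/1e3])
for y in(30,-30): show(f"full top front {y}",fr(O,yw,[0,-.18,0]),yw,[0,y/1e3,.162])
B=fr([.5882,.108,.1151],yw,[.060,0,0]);print(B)
for y in(14,-14): show(f"claw tip {y}",B,yw,[.014,y/1e3,.034])
for y in(12,-12): show(f"lip end top {y}",B,yw,[-.105,y/1e3,.05]);show(f"lip end bot {y}",B,yw,[-.105,y/1e3,0])
E
```

```text
sheet top front 30 ('top', array([134.3, 142.3])) ('side', array([185. , 256.2]))
 back ('top', array([136.9, 129.3])) ('side', array([169.3, 253.9]))
sheet top front -30 ('top', array([296.3, 167.9])) ('side', array([248.6, 132.5]))
 back ('top', array([298.8, 154.8])) ('side', array([233.6, 130.4]))
slot 14 115 ('top', array([199.4, 186.5])) ('side', array([216.2, 333.1]))
slot 14 152 ('top', array([182.3, 157.3])) ('side', array([205.5, 246.2]))
slot -14 115 ('top', array([271.9, 197.9])) ('side', array([244.7, 274.6]))
slot -14 152 ('top', array([257.2, 169.1])) ('side', array([234.9, 188.3]))
full top front 30 ('top', array([621. , 219.1])) ('side', array([358.6, -81.5]))
full top front -30 ('top', array([783.6, 244.8])) ('side', array([ 406.4, -174.6]))
[0.6 0.1 0.1]
claw tip 14 ('top', array([170.4, 232.3])) ('side', array([293.2, 265.4]))
claw tip -14 ('top', array([245.4, 244.2])) ('side', array([320.6, 207. ]))
lip end top 12 ('top', array([105.3, 540.4])) ('side', array([671.3, 278.7]))
lip end bot 12 ('top', array([132.4, 563.4])) ('side', array([670.5, 397.6]))
lip end top -12 ('top', array([171.7, 551. ])) ('side', array([687.7, 226.8]))
lip end bot -12 ('top', array([195.8, 573.5])) ('side', array([686.5, 344.9]))
```

step_arm(
  motion=[
    {"dx": 0.03, "dy": -0.003, "dz": 0, "ax": 0, "ay": 0, "az": 0},
    {"dx": 0.0625, "dy": -0.0055, "dz": 0, "ax": 0, "ay": 0, "az": 0},
    {"dx": 0.0625, "dy": -0.0055, "dz": 0, "ax": 0, "ay": 0, "az": 0},
    {"dx": 0.0625, "dy": -0.0055, "dz": 0, "ax": 0, "ay": 0, "az": 0},
  ],
)

```text
time_s: 7.95
tcp_pos: [0.6131, 0.1059, 0.1225]
orientation: [0.0, 0.997, -0.079, -0.0]
contact_force: [-0.5, -0.3, -2.4]
opening: 0.0232
finger_force: 59.9
```

step_arm(
  motion=[
    {"dx": 0.0035, "dy": -0.0005, "dz": 0, "ax": 0, "ay": 0, "az": 0},
    {"dx": 0.007, "dy": -0.001, "dz": 0, "ax": 0, "ay": 0, "az": 0},
    {"dx": 0.01, "dy": -0.0015, "dz": 0, "ax": 0, "ay": 0, "az": 0},
    {"dx": 0.0125, "dy": -0.002, "dz": 0, "ax": 0, "ay": 0, "az": 0},
    {"dx": 0.0125, "dy": -0.002, "dz": 0, "ax": 0, "ay": 0, "az": 0},
  ],
)

```text
time_s: 8.57
tcp_pos: [0.6183, 0.1052, 0.1229]
orientation: [-0.0, 0.997, -0.079, 0.0]
contact_force: [-0.4, 1.7, -3.2]
opening: 0.0236
finger_force: 59.9
```

step_arm(
  motion=[
    {"dx": 0.003, "dy": -0.0005, "dz": 0, "ax": 0, "ay": 0, "az": 0},
    {"dx": 0.006, "dy": -0.001, "dz": 0, "ax": 0, "ay": 0, "az": 0},
    {"dx": 0.0075, "dy": -0.001, "dz": 0, "ax": 0, "ay": 0, "az": 0},
    {"dx": 0.0075, "dy": -0.001, "dz": 0, "ax": 0, "ay": 0, "az": 0},
  ],
)

```text
time_s: 9.07
tcp_pos: [0.6213, 0.1048, 0.1229]
orientation: [-0.0, 0.997, -0.079, 0.0]
contact_force: [0.1, 1.0, -3.0]
opening: 0.0237
finger_force: 59.9
```

step_arm(
  motion=[
    {"dx": 0.003, "dy": -0.0005, "dz": 0, "ax": 0, "ay": 0, "az": 0},
    {"dx": 0.006, "dy": -0.001, "dz": 0, "ax": 0, "ay": 0, "az": 0},
    {"dx": 0.009, "dy": -0.0015, "dz": 0, "ax": 0, "ay": 0, "az": 0},
    {"dx": 0.01, "dy": -0.0015, "dz": 0, "ax": 0, "ay": 0, "az": 0},
    {"dx": 0.01, "dy": -0.0015, "dz": 0, "ax": 0, "ay": 0, "az": 0},
  ],
)

```text
time_s: 9.7
tcp_pos: [0.6253, 0.1041, 0.1229]
orientation: [0.0, 0.997, -0.079, 0.0]
contact_force: [0.3, 1.0, -3.8]
opening: 0.0237
finger_force: 59.9
```

step_arm(
  motion=[
    {"dx": 0.0025, "dy": -0.0005, "dz": 0, "ax": 0, "ay": 0, "az": 0},
    {"dx": 0.005, "dy": -0.001, "dz": 0, "ax": 0, "ay": 0, "az": 0},
    {"dx": 0.0075, "dy": -0.001, "dz": 0, "ax": 0, "ay": 0, "az": 0},
    {"dx": 0.0075, "dy": -0.001, "dz": 0, "ax": 0, "ay": 0, "az": 0},
  ],
)

```text
time_s: 10.2
tcp_pos: [0.6284, 0.1036, 0.123]
orientation: [0.0, 0.997, -0.079, 0.0]
contact_force: [0.0, 1.7, -3.4]
opening: 0.0234
finger_force: 59.9
```

step_arm(
  motion=[
    {"dx": 0.0025, "dy": -0.0005, "dz": 0, "ax": 0, "ay": 0, "az": 0},
    {"dx": 0.005, "dy": -0.001, "dz": 0, "ax": 0, "ay": 0, "az": 0},
    {"dx": 0.005, "dy": -0.001, "dz": 0, "ax": 0, "ay": 0, "az": 0},
  ],
)

```text
time_s: 10.58
tcp_pos: [0.6303, 0.1033, 0.1229]
orientation: [-0.0, 0.997, -0.079, 0.0]
contact_force: [0.1, 0.8, -4.0]
opening: 0.0236
finger_force: 59.9
```

step_arm(
  motion=[
    {"dx": 0.0025, "dy": -0.0005, "dz": 0, "ax": 0, "ay": 0, "az": 0},
    {"dx": 0.0025, "dy": -0.0005, "dz": 0, "ax": 0, "ay": 0, "az": 0},
  ],
)

```text
time_s: 10.82
tcp_pos: [0.6306, 0.1033, 0.1228]
orientation: [-0.0, 0.997, -0.079, -0.001]
contact_force: [-5.6, 3.3, -0.7]
opening: 0.0236
finger_force: 59.9
```

step_arm(
  motion=[
    {"dx": -0.0025, "dy": 0.0015, "dz": 0, "ax": 0, "ay": 0, "az": 0},
    {"dx": -0.0025, "dy": 0.0015, "dz": -0.003, "ax": 0, "ay": 0, "az": 0},
    {"dx": -0.0025, "dy": 0.0015, "dz": -0.006, "ax": 0, "ay": 0, "az": 0},
    {"dx": -0.0025, "dy": 0.0015, "dz": -0.006, "ax": 0, "ay": 0, "az": 0},
  ],
)

```text
time_s: 11.32
tcp_pos: [0.6304, 0.1035, 0.1204]
orientation: [0.0, 0.997, -0.079, 0.0]
contact_force: [0.1, -0.3, -2.3]
opening: 0.0236
finger_force: 59.9
```

step_arm(
  motion=[
    {"dx": 0, "dy": 0, "dz": -0.0025, "ax": 0, "ay": 0, "az": 0},
    {"dx": 0, "dy": 0, "dz": -0.005, "ax": 0, "ay": 0, "az": 0},
    {"dx": 0, "dy": 0, "dz": -0.005, "ax": 0, "ay": 0, "az": 0},
  ],
)

```text
time_s: 11.7
tcp_pos: [0.6301, 0.1036, 0.1183]
orientation: [0.0, 0.997, -0.079, -0.0]
contact_force: [-0.3, -1.1, -2.3]
opening: 0.0236
finger_force: 59.9
```

Free travel, with no side load. I'll carry on down and feel for the plungers.

step_arm(
  motion=[
    {"dx": 0, "dy": 0, "dz": -0.0025, "ax": 0, "ay": 0, "az": 0},
    {"dx": 0, "dy": 0, "dz": -0.005, "ax": 0, "ay": 0, "az": 0},
    {"dx": 0, "dy": 0, "dz": -0.005, "ax": 0, "ay": 0, "az": 0},
  ],
)

```text
time_s: 12.08
tcp_pos: [0.6301, 0.1037, 0.1164]
orientation: [0.0, 0.997, -0.079, -0.0]
contact_force: [0.1, -0.4, -3.2]
opening: 0.0238
finger_force: 59.9
```

step_arm(
  motion=[
    {"dx": 0, "dy": 0, "dz": -0.0025, "ax": 0, "ay": 0, "az": 0},
    {"dx": 0, "dy": 0, "dz": -0.004, "ax": 0, "ay": 0, "az": 0},
    {"dx": 0, "dy": 0, "dz": -0.004, "ax": 0, "ay": 0, "az": 0},
  ],
)

```text
time_s: 12.45
tcp_pos: [0.6302, 0.1037, 0.1149]
orientation: [-0.0, 0.997, -0.079, 0.0]
contact_force: [-0.6, 0.1, -2.0]
opening: 0.0234
finger_force: 59.9
```

step_arm(
  motion=[
    {"dx": 0, "dy": 0, "dz": -0.0025, "ax": 0, "ay": 0, "az": 0},
    {"dx": 0, "dy": 0, "dz": -0.004, "ax": 0, "ay": 0, "az": 0},
    {"dx": 0, "dy": 0, "dz": -0.004, "ax": 0, "ay": 0, "az": 0},
  ],
)

```text
time_s: 12.82
tcp_pos: [0.6304, 0.1037, 0.1138]
orientation: [-0.0, 0.997, -0.079, 0.0]
contact_force: [-2.2, 0.4, 0.6]
opening: 0.0236
finger_force: 59.9
```

step_arm(
  motion=[
    {"dx": 0, "dy": 0, "dz": -0.0025, "ax": 0, "ay": 0, "az": 0},
    {"dx": 0, "dy": 0, "dz": -0.0025, "ax": 0, "ay": 0, "az": 0},
  ],
)

```text
time_s: 13.08
tcp_pos: [0.6302, 0.1043, 0.1119]
orientation: [-0.0, 0.997, -0.078, 0.0]
contact_force: [0.7, 2.3, -2.9]
opening: 0.0233
finger_force: 59.9
```

step_arm(
  motion=[
    {"dx": 0, "dy": 0, "dz": -0.0025, "ax": 0, "ay": 0, "az": 0},
    {"dx": 0, "dy": 0, "dz": -0.0025, "ax": 0, "ay": 0, "az": 0},
  ],
)

```text
time_s: 13.32
tcp_pos: [0.6302, 0.104, 0.1113]
orientation: [-0.0, 0.997, -0.078, 0.0]
contact_force: [-0.4, 2.7, -0.8]
opening: 0.0238
finger_force: 59.9
```

step_arm(
  motion=[
    {"dx": 0, "dy": 0, "dz": -0.0025, "ax": 0, "ay": 0, "az": 0},
    {"dx": 0, "dy": 0, "dz": -0.0025, "ax": 0, "ay": 0, "az": 0},
  ],
)

```text
time_s: 13.58
tcp_pos: [0.6304, 0.1038, 0.1105]
orientation: [-0.0, 0.997, -0.079, 0.0]
contact_force: [0.6, 2.9, 0.6]
opening: 0.0235
finger_force: 59.9
```

step_arm(
  motion=[
    {"dx": 0, "dy": 0, "dz": -0.0025, "ax": 0, "ay": 0, "az": 0},
    {"dx": 0, "dy": 0, "dz": -0.0025, "ax": 0, "ay": 0, "az": 0},
  ],
)

```text
time_s: 13.82
tcp_pos: [0.6306, 0.1037, 0.1096]
orientation: [-0.0, 0.997, -0.079, 0.0]
contact_force: [0.5, 1.7, 1.4]
opening: 0.0237
finger_force: 59.9
```

step_arm(
  motion=[
    {"dx": 0, "dy": 0, "dz": -0.0025, "ax": 0, "ay": 0, "az": 0},
    {"dx": 0, "dy": 0, "dz": -0.0025, "ax": 0, "ay": 0, "az": 0},
  ],
)

```text
time_s: 14.08
tcp_pos: [0.6305, 0.1037, 0.1085]
orientation: [-0.0, 0.997, -0.079, 0.0]
contact_force: [0.6, 3.3, 2.2]
opening: 0.0235
finger_force: 59.9
```

Down force is about 5 N: the plungers are being pushed aside. I'll keep going in 1 mm steps.

step_arm(
  motion=[
    {"dx": 0, "dy": 0, "dz": -0.0025, "ax": 0, "ay": 0, "az": 0},
    {"dx": 0, "dy": 0, "dz": -0.0025, "ax": 0, "ay": 0, "az": 0},
  ],
)

```text
time_s: 14.32
tcp_pos: [0.6305, 0.1036, 0.1076]
orientation: [0.0, 0.997, -0.079, 0.0]
contact_force: [0.0, 3.1, 3.7]
opening: 0.0237
finger_force: 59.9
```

step_arm(
  motion=[
    {"dx": 0, "dy": 0, "dz": -0.0025, "ax": 0, "ay": 0, "az": 0},
    {"dx": 0, "dy": 0, "dz": -0.0025, "ax": 0, "ay": 0, "az": 0},
  ],
)

```text
time_s: 14.58
tcp_pos: [0.6305, 0.1035, 0.1067]
orientation: [0.0, 0.997, -0.079, 0.0]
contact_force: [-0.1, 1.1, 5.8]
opening: 0.0233
finger_force: 59.9
```

step_arm(
  motion=[
    {"dx": 0, "dy": 0, "dz": -0.0025, "ax": 0, "ay": 0, "az": 0},
    {"dx": 0, "dy": 0, "dz": -0.0025, "ax": 0, "ay": 0, "az": 0},
  ],
)

```text
time_s: 14.82
tcp_pos: [0.6298, 0.1035, 0.1044]
orientation: [0.0, 0.997, -0.079, -0.0]
contact_force: [2.9, 2.0, -1.3]
opening: 0.0237
finger_force: 59.9
```

step_arm(
  motion=[
    {"dx": 0, "dy": 0, "dz": -0.002, "ax": 0, "ay": 0, "az": 0},
    {"dx": 0, "dy": 0, "dz": -0.002, "ax": 0, "ay": 0, "az": 0},
  ],
)

```text
time_s: 15.08
tcp_pos: [0.6298, 0.1035, 0.1041]
orientation: [0.0, 0.997, -0.079, -0.0]
contact_force: [0.7, 0.9, -0.6]
opening: 0.0237
finger_force: 59.9
```

step_arm(
  motion=[
    {"dx": 0, "dy": 0, "dz": -0.002, "ax": 0, "ay": 0, "az": 0},
    {"dx": 0, "dy": 0, "dz": -0.002, "ax": 0, "ay": 0, "az": 0},
  ],
)

```text
time_s: 15.32
tcp_pos: [0.6299, 0.1037, 0.1035]
orientation: [0.0, 0.997, -0.079, -0.0]
contact_force: [0.8, 0.9, 0.7]
opening: 0.0239
finger_force: 59.9
```

step_arm(
  motion=[
    {"dx": 0, "dy": 0, "dz": -0.002, "ax": 0, "ay": 0, "az": 0},
    {"dx": 0, "dy": 0, "dz": -0.002, "ax": 0, "ay": 0, "az": 0},
  ],
)

```text
time_s: 15.58
tcp_pos: [0.6295, 0.1035, 0.1021]
orientation: [0.0, 0.997, -0.079, -0.001]
contact_force: [-0.1, 0.9, -2.2]
opening: 0.0239
finger_force: 59.9
```

step_arm(
  motion=[
    {"dx": 0, "dy": 0, "dz": -0.002, "ax": 0, "ay": 0, "az": 0},
    {"dx": 0, "dy": 0, "dz": -0.002, "ax": 0, "ay": 0, "az": 0},
  ],
)

```text
time_s: 15.82
tcp_pos: [0.6296, 0.1036, 0.1015]
orientation: [0.0, 0.997, -0.079, -0.001]
contact_force: [-0.6, 0.5, -2.7]
opening: 0.0235
finger_force: 59.9
```

step_arm(
  motion=[
    {"dx": 0, "dy": 0, "dz": -0.002, "ax": 0, "ay": 0, "az": 0},
    {"dx": 0, "dy": 0, "dz": -0.002, "ax": 0, "ay": 0, "az": 0},
  ],
)

```text
time_s: 16.08
tcp_pos: [0.63, 0.1036, 0.1011]
orientation: [0.0, 0.997, -0.079, -0.0]
contact_force: [-0.0, 0.0, -2.9]
opening: 0.0237
finger_force: 59.9
```

step_arm(
  motion=[
    {"dx": 0, "dy": 0, "dz": -0.002, "ax": 0, "ay": 0, "az": 0},
    {"dx": 0, "dy": 0, "dz": -0.002, "ax": 0, "ay": 0, "az": 0},
  ],
)

```text
time_s: 16.32
tcp_pos: [0.6302, 0.1037, 0.1006]
orientation: [0.0, 0.997, -0.079, 0.0]
contact_force: [0.6, 1.2, -3.0]
opening: 0.0237
finger_force: 59.9
```

step_arm(
  motion=[
    {"dx": 0, "dy": 0, "dz": -0.002, "ax": 0, "ay": 0, "az": 0},
    {"dx": 0, "dy": 0, "dz": -0.002, "ax": 0, "ay": 0, "az": 0},
  ],
)

```text
time_s: 16.58
tcp_pos: [0.6303, 0.1037, 0.1005]
orientation: [0.0, 0.997, -0.079, 0.0]
contact_force: [-4.1, 0.1, 4.2]
opening: 0.0234
finger_force: 59.9
```

step_arm(
  motion=[
    {"dx": 0, "dy": 0, "dz": -0.002, "ax": 0, "ay": 0, "az": 0},
    {"dx": 0, "dy": 0, "dz": -0.002, "ax": 0, "ay": 0, "az": 0},
  ],
)

```text
time_s: 16.82
tcp_pos: [0.6302, 0.1037, 0.1004]
orientation: [0.0, 0.997, -0.079, 0.0]
contact_force: [-5.7, -0.1, 8.7]
opening: 0.0236
finger_force: 59.9
```

step_arm(
  motion=[
    {"dx": 0, "dy": 0, "dz": -0.001, "ax": 0, "ay": 0, "az": 0},
    {"dx": 0, "dy": 0, "dz": -0.001, "ax": 0, "ay": 0, "az": 0},
  ],
)

```text
time_s: 17.08
tcp_pos: [0.6303, 0.1037, 0.1004]
orientation: [0.0, 0.997, -0.078, 0.0]
contact_force: [-7.4, -0.8, 10.5]
opening: 0.0239
finger_force: 59.9
```

step_arm(
  motion=[
    {"dx": 0, "dy": 0, "dz": 0.002, "ax": 0, "ay": 0, "az": 0},
    {"dx": 0, "dy": 0, "dz": 0.003, "ax": 0, "ay": 0, "az": 0},
  ],
)

```text
time_s: 17.32
tcp_pos: [0.6303, 0.1037, 0.1005]
orientation: [0.0, 0.997, -0.079, 0.0]
contact_force: [-5.2, -1.1, 5.0]
opening: 0.0235
finger_force: 59.9
```

```bash
python3 - <<'E'
from h import *
im=eyes.snapshot("side");cv2.imwrite("pics/s2.png",cv2.resize(im[190:280,150:270],(800,600),interpolation=2))
s=r.get_state();print(s["tcp_pos"],s["contact_force"],s["time_s"])
E
```

```text
[0.63022156 0.10370744 0.10042692] [-4.30169441 -0.68041142  7.06032374] 17.375
```

View pics/s2.png

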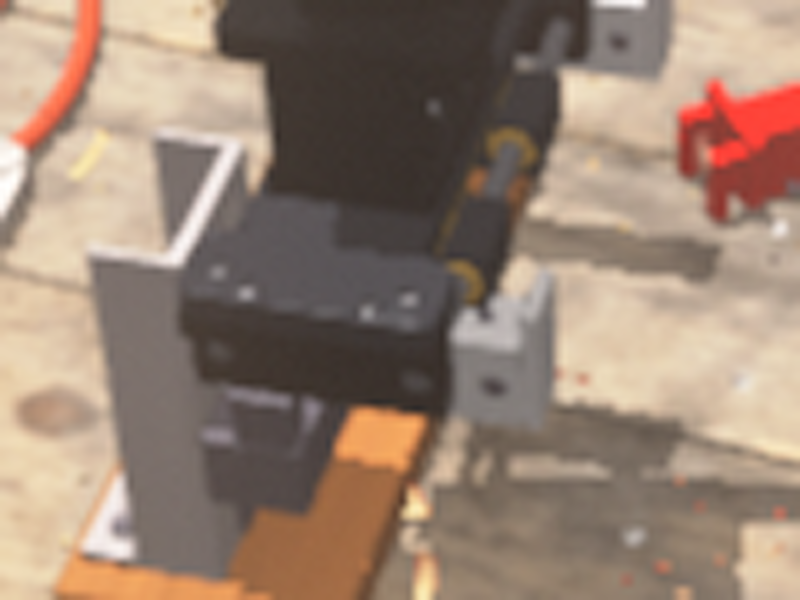

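The bracket sits in the upright down on the lock, with the end lip at about (500, 350). I'll give it a gentle upward tug to check the lock has caught.

step_arm(
  motion=[
    {"dx": -0.001, "dy": 0, "dz": 0.003, "ax": 0, "ay": 0, "az": 0},
    {"dx": -0.001, "dy": 0, "dz": 0.006, "ax": 0, "ay": 0, "az": 0},
    {"dx": -0.001, "dy": 0, "dz": 0.007, "ax": 0, "ay": 0, "az": 0},
    {"dx": -0.001, "dy": 0, "dz": 0.007, "ax": 0, "ay": 0, "az": 0},
  ],
)

```text
time_s: 17.88
tcp_pos: [0.6297, 0.1037, 0.1021]
orientation: [-0.0, 0.997, -0.079, -0.0]
contact_force: [0.5, -0.3, -2.1]
opening: 0.0233
finger_force: 59.9
```

step_arm(
  motion=[
    {"dx": 0, "dy": 0, "dz": 0.002, "ax": 0, "ay": 0, "az": 0},
    {"dx": 0, "dy": 0, "dz": 0.003, "ax": 0, "ay": 0, "az": 0},
    {"dx": 0, "dy": 0, "dz": 0.003, "ax": 0, "ay": 0, "az": 0},
  ],
)

```text
time_s: 18.25
tcp_pos: [0.6295, 0.1037, 0.1028]
orientation: [0.0, 0.997, -0.079, -0.0]
contact_force: [3.3, -0.6, -11.2]
opening: 0.0239
finger_force: 59.9
```

The lock holds against 8.5 N upward. I'll set it back on the ledge and release.

step_arm(
  motion=[
    {"dx": 0, "dy": 0, "dz": -0.003, "ax": 0, "ay": 0, "az": 0},
    {"dx": 0, "dy": 0, "dz": -0.006, "ax": 0, "ay": 0, "az": 0},
    {"dx": 0, "dy": 0, "dz": -0.0085, "ax": 0, "ay": 0, "az": 0},
    {"dx": 0, "dy": 0, "dz": -0.0085, "ax": 0, "ay": 0, "az": 0},
  ],
)

```text
time_s: 18.75
tcp_pos: [0.63, 0.1037, 0.1008]
orientation: [-0.0, 0.997, -0.079, 0.0]
contact_force: [-0.6, -0.3, -3.7]
opening: 0.0236
finger_force: 59.9
```

step_arm(
  motion=[
    {"dx": 0, "dy": 0, "dz": 0, "ax": 0, "ay": 0, "az": 0},
    {"dx": 0, "dy": 0, "dz": 0, "ax": 0, "ay": 0, "az": 0},
    {"dx": 0, "dy": 0, "dz": 0, "ax": 0, "ay": 0, "az": 0},
    {"dx": 0, "dy": 0, "dz": 0, "ax": 0, "ay": 0, "az": 0},
    {"dx": 0, "dy": 0, "dz": 0, "ax": 0, "ay": 0, "az": 0},
  ],
  claw=0.3,
)

```text
time_s: 19.38
tcp_pos: [0.6298, 0.1037, 0.1004]
orientation: [-0.0, 0.997, -0.079, 0.0]
contact_force: [-0.0, 0.9, 0.5]
opening: 0.0559
finger_force: 0.0
```

Released. Lift straight up, back away and look.

step_arm(
  motion=[
    {"dx": 0, "dy": 0, "dz": 0.08, "ax": 0, "ay": 0, "az": 0},
    {"dx": 0, "dy": 0, "dz": 0.2, "ax": 0, "ay": 0, "az": 0},
    {"dx": 0, "dy": 0, "dz": 0.3, "ax": 0, "ay": 0, "az": 0},
    {"dx": -0.15, "dy": -0.15, "dz": 0.3, "ax": 0, "ay": 0, "az": 0},
    {"dx": -0.3, "dy": -0.3, "dz": 0.3, "ax": 0, "ay": 0, "az": 0},
    {"dx": -0.4, "dy": -0.5, "dz": 0.3, "ax": 0, "ay": 0, "az": 0},
    {"dx": -0.4, "dy": -0.6, "dz": 0.3, "ax": 0, "ay": 0, "az": 0},
    {"dx": -0.4, "dy": -0.6, "dz": 0.3, "ax": 0, "ay": 0, "az": 0},
  ],
)

```text
time_s: 20.38
tcp_pos: [0.4687, -0.1383, 0.2207]
orientation: [0.0, 0.997, -0.079, 0.0]
contact_force: [0.6, -0.3, 0.5]
opening: 0.0563
finger_force: 0.0
```

```bash
python3 - <<'E'
from h import *
a=eyes.snapshot("side")[180:270,150:270];b=eyes.snapshot("top")[100:190,140:260]
cv2.imwrite("pics/f.png",np.hstack([cv2.resize(x,(400,300),interpolation=2) for x in(a,b)]))
s=r.get_state();print(s["tcp_pos"],s["contact_force"],s["time_s"])
E
```

```text
[ 0.46846947 -0.13978292  0.2206654 ] [-0.51232633  0.9756592  -0.73701185] 20.475
```

View pics/f.png

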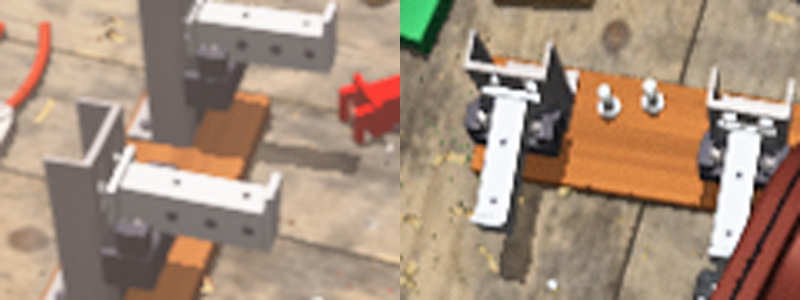

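The bracket hangs in the empty upright like its neighbour, with its near top edge running from about (118, 190) to (262, 213). I'll check that it is level numerically before handing in.

```bash
python3 - <<'E'
from h import *
np.set_printoptions(precision=1,suppress=True)
O=np.array([.690,.0935,0]);yw=-.157
for n,o in(("ours",O+[0,0,.092]),("full",fr(O,yw,[0,-.18,.092]))):
    for p in([-.006,.012,.036],[-.099,.012,.036],[-.105,.012,0],[-.105,.012,.05],[-.105,-.012,.05]):
        print(n,p,(proj("side",fr(o,yw,p))-[150,180])*3.333,(proj("top",fr(o,yw,p))-[140,100])*3.333+[400,0])
im=cv2.imread("pics/f.png")[:, :400];cv2.imwrite("pics/f2.png",cv2.resize(im[140:260,90:290],(800,480),interpolation=2))
E
```

```text
ours [-0.006, 0.012, 0.036] [114.5 185.1] [496.6  94.9]
ours [-0.099, 0.012, 0.036] [257.8 207.1] [473.2 214.4]
ours [-0.105, 0.012, 0] [268.5 249.6] [480.5 231.8]
ours [-0.105, 0.012, 0.05] [266.6 192.1] [468.  218.3]
ours [-0.105, -0.012, 0.05] [276.1 166.3] [500.3 223.5]
full [-0.006, 0.012, 0.036] [196.   18.5] [732.7 132.5]
full [-0.099, 0.012, 0.036] [321.3  35.4] [712.4 252.7]
full [-0.105, 0.012, 0] [329.4  75.8] [712.4 268.9]
full [-0.105, 0.012, 0.05] [329.6  20.8] [710.5 257.1]
full [-0.105, -0.012, 0.05] [336.7   1.4] [742.9 262.3]
```

View pics/f2.png

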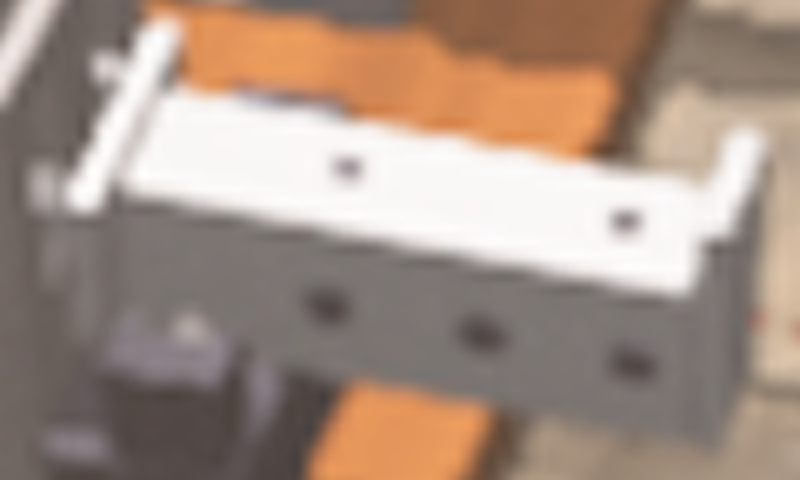

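The observed edge slopes 0.18 where a level bracket would show 0.15, so the nose is down by about 0.04 rad. That is within the 0.12 rad limit.

```bash
python3 -c "
from plant import ticket
print(ticket.hand_in())"
```

```text
the job is handed in; nothing more can be done
None
```

The loose bracket is hooked into the empty upright and pressed down onto the ledge. The lock held against about 8.5 N upward, though I never saw the plungers themselves. It sits about 0.04 rad nose-down, within the limit. I let go and handed the job in at about 20 s; no verdict came back.

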